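# Reset the overload relay and hand-test the contactor

## Task

On the panel, press in the overload relay's round reset button until it stays down; then press the plunger of the widest contactor on the rail right in, keep it in for about a second, let it spring back and withdraw. Press gently with the fingertips, leave every other button and module alone (the square button on the overload relay too), and do not grip, lift or shift anything lying about.

Things in the scene. Friction and masses are not known exactly. Their poses are not given: they have to be found in the camera images.
- panel: aluminium mounting panel fixed to the bench, 200 x 390 mm, 8 mm thick, with a steel rail along its middle, carrying four upright black modules side by side, about 75 mm from centre to centre; their order along the rail differs each time. Origin: centre of the underside; z up, x across the rail away from the robot (towards a grey wire duct on the far edge, 38 mm high), y along the rail. It may be turned up to 0.3 rad; the modules turn with it.
- contactor: the contactor on the rail: the widest (58 mm along the rail) and tallest module, 80 mm deep, 85 mm high, one white rectangular plunger in the middle of its top. Origin: centre of its underside, 18 mm above the bench; its housing top is 103 mm above the bench. Axes as the panel's.
- plunger_top (a point): centre of the top face of the contactor's plunger, a white rectangular button 22 x 14 mm, 115 mm above the bench when out; moves with it. Stands 12 mm proud of its housing when out, travel 8 mm. Sprung: moves straight down, about 2 N to start, 6 N fully in, springs back out.
- plunger (a joint): how far the contactor's plunger is in: m, 0 = fully out, 0.008 = fully in
- overload: the overload relay on the rail: the lowest module, 50 mm along the rail, 80 mm deep, 62 mm high, with a round button on its robot side, a small flat dial in the middle and a square button on its far side, both buttons white. Origin: centre of its underside, 18 mm above the bench; its housing top is 80 mm above the bench. Axes as the panel's.
- reset_top (a point): centre of the top face of the overload relay's round reset button, 15 mm across, 22 mm nearer the robot than the module's middle, about 92 mm above the bench when out; moves with it. Stands 12 mm proud of its housing when out, travel 8 mm. Not sprung: slides straight down against about 3 N of friction and stays where it is left.
- reset (a joint): how far the reset button is in: m, 0 = fully out, 0.008 = fully in; tripped, it stands between 0 and 0.0015
- stop_top (a point): centre of the top face of the overload relay's square button (12 x 12 mm), 44 mm beyond the reset button; must be left alone. Stands 12 mm proud of its housing when out, travel 8 mm. Sprung.
- stop (a joint): how far the square button is in: m, 0 = fully out, 0.008 = fully in
- aux: small contactor on the rail, like the big one but 36 mm along the rail and 72 mm high, with a plunger like the big one's; must be left alone. Origin: centre of its underside; with its plunger its top is 102 mm above the bench.
- aux_plunger (a joint): how far the small contactor's plunger is in: m, 0 = fully out, 0.008 = fully in
- relay: slim relay on the rail, only 22 mm along the rail, 70 mm high, with a small round button (12 mm) on top; must be left alone. Origin: centre of its underside; with its button its top is 100 mm above the bench.
- relay_plunger (a joint): how far the slim relay's button is in: m, 0 = fully out, 0.008 = fully in
- spare: a spare contactor of the same make, standing loose on the bench to the left of the panel (80 x 58 x 97 mm high over its fixed white button); not part of the job
- terminals: loose blue terminal block, 22 x 50 x 24 mm high, lying on the panel's front strip; origin at its underside; must be left alone
- pliers: pliers with orange handles, 155 mm long, loose on the bench to the right; origin at the underside of the pivot; must be left alone
- screwdriver: screwdriver with a red handle, about 200 mm long, 30 mm high, lying on the bench to the right; must be left alone
- spool: empty white wire spool, 72 mm across, 50 mm high, standing to the right of the panel; must be left alone
- tape: roll of black tape, 64 mm across, 18 mm high, lying behind the panel; must be left alone
- hexkeys: set of hex keys in a red holder, about 120 mm long, 22 mm high, to the left; must be left alone

How it is judged:
On the way, in this order (a step that is already met when the one before it is completed fails the run):
1. the reset button has been pressed in (at least 5 of its 8 mm) (value of joint reset above 0.005 m), for 0.1 s.
2. the contactor's plunger is kept pressed in (at least 5 of its 8 mm) by the fingertips for 0.6 s (value of joint plunger above 0.005 m and contact force between the fingers and contactor above 0.5 N), for 0.6 s.
At the end, for the whole second after the job is handed in: The reset button is still in by at least 4.5 mm, the contactor's plunger is out again (within 1.5 mm), all other buttons are out (within 1.5 mm), and every loose thing lies within 15 mm of where it was (value of joint reset above 0.0045 m and value of joint each of plunger, stop, aux_plunger, relay_plunger below 0.0015 m and distance of each of spare, terminals, pliers, screwdriver, spool, tape, hexkeys from where it was at the start of the episode below 0.015 m); the robot touches nothing.
It fails at once if the contactor is worked before the overload relay is reset (value of joint plunger above 0.004 m and value of joint reset below 0.004 m).
It fails at once if the overload relay's square button is pressed (3 mm or more) (value of joint stop above 0.003 m).
It fails at once if the small contactor or the slim relay, or a button of theirs, is touched harder than 2 N (contact force between any of the arm, the fingers and aux above 2 N or contact force between any of the arm, the fingers and relay above 2 N).
It fails at once if the contactor or the overload relay is pressed harder than 35 N (contact force between any of the arm, the fingers and contactor above 35 N or contact force between any of the arm, the fingers and overload above 35 N).
It fails at once if a loose thing is lifted or shifted by more than 15 mm (distance of any of spare, terminals, pliers, screwdriver, spool, tape, hexkeys from where it was at the start of the episode above 0.015 m).
It also fails if it takes over 38 s, if anything falls off the work surface, if the arm or the gripper's body presses on something with over 40 N, if the wrist force passes 120 N, or if a joint passes its speed limit or range.

## Robot

A 6-joint arm with a two-finger parallel gripper is mounted at the origin on the work surface. World frame = base frame: x ahead of the robot, y to its left, z up, the work surface at z = 0. Lengths are in m, angles in rad, forces in N, time in s.
With the tool pointing down it reaches from about 0.35 to 1 m from the base axis. Payload 7.1 kg.
Tool frame: the origin (TCP) lies at the very end of the fingers, on their centre line; the grasp point (between the pads) lies arm.pinch_z behind it (arm.pinch_z is the distance from the TCP to the grasp point, in m); z points along the fingers, y is the line along which they close (so a half turn about z gives the same grasp; the last joint's range is limited). The gripper opens to 85 mm and grips with 20 to 120 N. Pads are 22 mm wide; open, the fingers measure 114 mm over their backs; the gripper's body (76 mm by 85 mm) begins 54 mm behind the grasp point. The pads swing forward as they close: fully open they stand 13 mm farther back than shut.
Start: joints at [1.308, 0.423, 1.63, -0, 1.089, -0.019], TCP at [0.151, 0.607, 0.231] pointing down, gripper open.
Joint ranges: [-3, 3], [-0.9, 2.11], [0.09, 2.58], [-1.31, 4.45], [0.11, 2.69], [-2.54, 2.54]. Speed limits (rad/s): [2.39, 2.39, 3.01, 3.14, 3.14, 3.14].

## Interface

Orientations are given as a unit quaternion [x, y, z, w].
In Python, from rig import arm, eyes gives the robot as it stands.
- The arm moves only by the shell command python3 -m creep 'ROWS' [OPENING] [FORCE]. ROWS is JSON, one flat list of numbers, 4 for each row, row after row: the shift along the tool's x, y, z in units of 40 mm (1.0 is 40 mm), then the turn about the tool's z in rad. A call has 1 to 20 rows; each row shifts and turns the commanded pose from where the row before left it, along the tool's axes as they then stand; what a row does not reach is not made up. A row lasts 1/12 s, in which the tool goes at most 41.7 mm and 7.16 degrees, less where a joint would pass 70% of its speed; a pose out of reach is approached as far as the arm can. A call is refused whole if a number of a shift passes 1 or a number of a turn 0.125, either way. A call with a gripper value outside its range is refused whole. OPENING is the finger opening in mm, from 0 to 85.4, set as the call begins (- or left out, the last holds). The fingers move at their own pace and stop on an object; FORCE is the grip in N (left out, the last holds). Time passes only in rows, so rows that do not move let the fingers close. It gives the time, the measured TCP pose, the force, the opening and the grip force at its end, in the units of the state.
- arm.state(): the state, without advancing time (a new reading comes with each control period).
- eyes.snapshot(name): name is "scene" or "top"; returns a dict with "img" (400x640x3 uint8, red, green, blue), "intrinsics" (3x3 intrinsics, pixels), "xyz" and "orientation" of the camera in the world. Camera axes: x right, y down, z forward; pixel columns grow to the right and rows downward; lengths in m; the calibration is good to about 2 mm. A picture is of the moment at which its call begins. There is no depth.
- arm.sign_off(): hands the job in; it is judged then, once.
The state is a dict: "time_s": time; "q": joint angles; "joint_vel": joint speeds; "joint_efforts": joint torques, N m; "eef_pos": TCP position; "tool_rot": TCP orientation; "contact_force": force on the tool from outside, world axes, zero at the start; "moment": the same for the moment, N m; "grip_width": opening from 0.0 (shut) to 1.0 (fully open); "grip_force": force on a finger pad.
Only numpy, scipy, OpenCV 4.12 (cv2) and the standard library are available. Lean on these libraries where they do the work, as an engineer would, in place of code of your own. Each camera call takes 0.05 s, during which the arm holds its last target. There are 200 camera calls.

## Working session

There is one attempt and no reset: what is moved stays moved. The work goes in short steps, Python scripts to look and compute and a shell command to move; the robot and the scene stay as the last step left them, time stands still between calls to the robot, and variables do not carry over. Pictures are saved under pics/ and viewed, at most 10 in all, crops included, and the job is handed in when it is done.

```bash
ls; mkdir -p pics; cat > h.py <<'E'
import numpy as np, cv2
from scipy.spatial.transform import Rotation as R
from rig import arm, eyes
def snap(n,f=None):
    s=eyes.snapshot(n)
    if f: cv2.imwrite(f,s["img"][:,:,::-1])
    return s
def ray(s,u,v):
    d=np.linalg.inv(s["intrinsics"])@np.array([u,v,1.]); return R.from_quat(s["orientation"]).apply(d)
def onz(s,u,v,z):
    d=ray(s,u,v); c=np.array(s["xyz"]); return c+d*(z-c[2])/d[2]
def tri(s1,p1,s2,p2):
    A=np.stack([ray(s1,*p1),-ray(s2,*p2)],1); c1,c2=np.array(s1["xyz"]),np.array(s2["xyz"])
    t=np.linalg.lstsq(A,c2-c1,rcond=None)[0]; a=c1+A[:,0]*t[0]; b=c2-A[:,1]*t[1]
    return (a+b)/2,np.linalg.norm(a-b)
E
python3 - <<'E'
from h import *
for n in("scene","top"):
    s=snap(n,f"pics/{n}0.png"); print(n,s["xyz"],R.from_quat(s["orientation"]).as_matrix().round(3).tolist(),np.array(s["intrinsics"]).tolist())
print(arm.state())
E
```

```text
pics
scene [ 1.53426473 -0.15331825  0.76702138] [[0.12, 0.583, -0.804], [0.993, -0.062, 0.104], [0.011, -0.81, -0.586]] [[392.2344723056871, 0.0, 328.3070675358095], [0.0, 392.2344723056871, 202.30836687489844], [0.0, 0.0, 1.0]]
top [ 0.41509394 -0.02716354  1.09386204] [[-0.015, -0.985, 0.173], [-1.0, 0.013, -0.014], [0.012, -0.174, -0.985]] [[373.95417355894926, 0.0, 315.3306151601224], [0.0, 373.95417355894926, 206.94245683904987], [0.0, 0.0, 1.0]]
{'time_s': 0.1, 'q': array([ 1.30796090e+00,  4.23763992e-01,  1.63064795e+00, -1.19788836e-06,
        1.08861075e+00, -1.90280258e-02]), 'joint_vel': array([ 0.00159353, -0.00314263, -0.0020222 ,  0.00019108, -0.00246013,
        0.00041406]), 'joint_efforts': array([-1.33945585e-03, -5.58425260e+01, -2.82442474e+01,  3.52416528e-06,
        2.98593710e-03,  3.09550921e-05]), 'eef_pos': array([0.15073215, 0.60601756, 0.23061019]), 'tool_rot': array([ 1.21601690e-01,  9.92578721e-01, -7.08006626e-04, -9.99107232e-05]), 'contact_force': array([-0.20450827,  0.51500763, -0.90655017]), 'moment': array([ 0.00965054,  0.01568005, -0.02648414]), 'grip_force': 0.0, 'grip_width': 0.9996934150551161}
```

View pics/scene0.png

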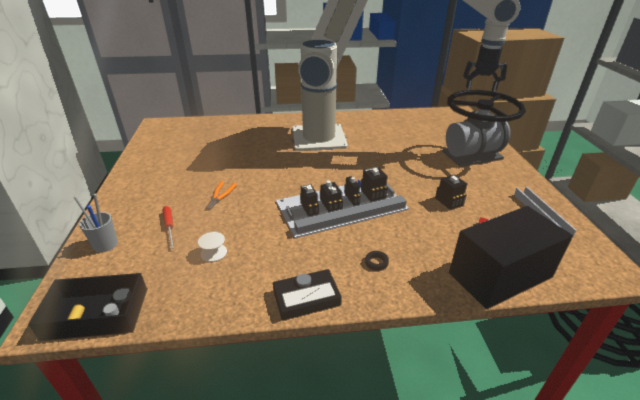

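View pics/top0.png

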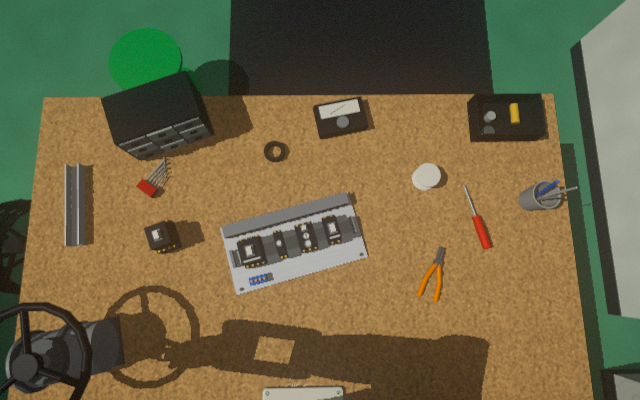

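Scene view: the panel with four black modules at about (340,200), with the spare at (452,190). Top view: the panel at about (295,243), modules at (250,250), (280,243), (307,236) and (333,229), and a handwheel at bottom left near the start pose. I'll enlarge both around the panel.

```bash
python3 - <<'E'
from h import *
a=cv2.imread("pics/scene0.png"); b=cv2.imread("pics/top0.png")
A=cv2.resize(a[155:235,270:415],None,fx=5,fy=5,interpolation=cv2.INTER_CUBIC)[:,:725]
cv2.imwrite("pics/sc1.png",A)
cv2.imwrite("pics/tc1.png",cv2.resize(b[188:296,218:370],None,fx=5,fy=5,interpolation=cv2.INTER_CUBIC))
for n in("scene","top"):
    s=snap(n)
    for p in ([0.151,0.607,0.231],[0.151,0.607,0.35]):
        c=R.from_quat(s["orientation"]).inv().apply(np.array(p)-s["xyz"]); c=s["intrinsics"]@c; print(n,c[:2]/c[2])
E
```

```text
scene [480.18386675  93.14085257]
scene [487.91666257  61.4792399 ]
top [ 14.01473951 403.5681147 ]
top [-37.310464   426.16949264]
```

View pics/sc1.png

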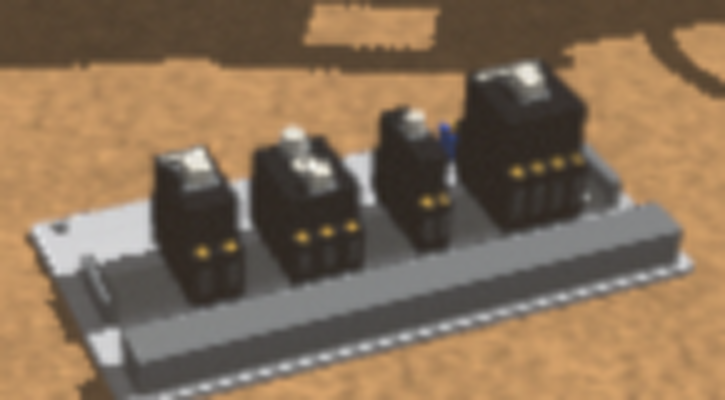

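View pics/tc1.png

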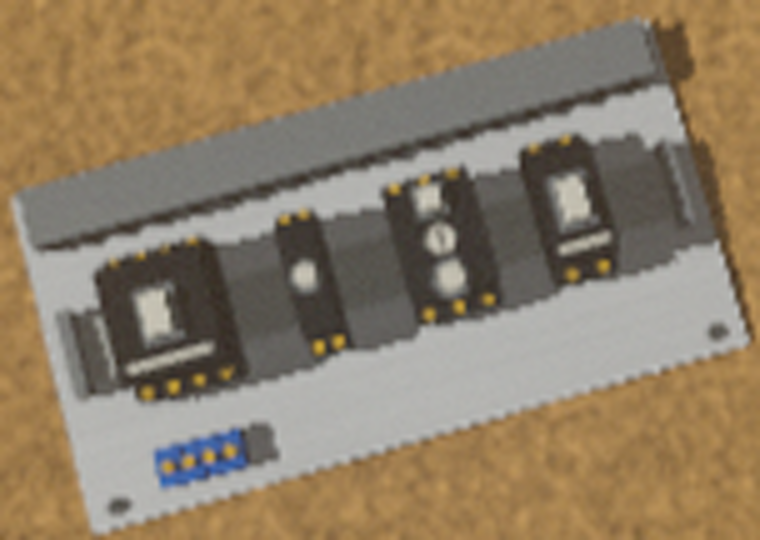

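Top crop: contactor plunger at (155,312), slim relay (305,275), overload with square (430,197), dial (440,238) and round reset (450,278), and aux (572,197). Scene crop: contactor plunger around (525,75), reset (293,138), square (315,172).

```bash
python3 - <<'E'
from h import *
S,T=snap("scene"),snap("top")
def cen(s,u,v,r=3.2,thr=135):
    g=s["img"].min(2).astype(float); yy,xx=np.mgrid[:400,:640]
    m=(abs(xx-u)<=r)&(abs(yy-v)<=r); w=np.clip(g-thr+40,0,None)*m*(g>thr)
    return (xx*w).sum()/w.sum(),(yy*w).sum()/w.sum(),int((w>0).sum())
f=lambda x,y,ox,oy:((x+.5)/5-.5+ox,(y+.5)/5-.5+oy)
t={k:cen(T,*f(*p,218,188),r) for k,p,r in [("plunger",(155,312),5),("relay",(305,275),4),("reset",(450,278),3.9),("stop",(430,197),4),("aux",(572,197),5.5)]}
c={k:cen(S,*f(*p,270,155),r) for k,p,r in [("plunger",(527,78),4),("relay",(412,124),4),("reset",(293,138),2.8),("stop",(316,174),4),("aux",(188,165),5)]}
Z=dict(plunger=.115,relay=.1,reset=.091,stop=.092,aux=.102)
P={}
for k in t:
    p,e=tri(T,t[k][:2],S,c[k][:2]); P[k]=onz(T,*t[k][:2],Z[k])
    print(k,np.round(t[k],1),np.round(c[k],1),"tri",p.round(4),"gap",round(e,4),"top",P[k].round(4),"scene",onz(S,*c[k][:2],Z[k]).round(4))
# yaw from the panel corners and stop-reset
for a,b in [((14,200),(645,18)),((97,533),(748,343))]:
    d=onz(T,*f(*b,218,188),.008)-onz(T,*f(*a,218,188),.008); print("panel edge",d.round(3),np.hypot(*d[:2]).round(3),"yaw",np.arctan2(-d[0],-d[1]).round(3)) 
d=P["stop"]-P["reset"];print("stop-reset",d.round(4),np.arctan2(d[1],d[0]))
d=P["plunger"]-P["aux"];print(np.arctan2(d[1],d[0])-np.pi/2)
E
```

```text
plunger [248.4 250.1  49. ] [375.2 169.4  16. ] tri [0.4758 0.1342 0.1146] gap 0.0005 top [0.4759 0.1344 0.115 ] scene [0.4765 0.1338 0.115 ]
relay [278.5 242.7  18. ] [352.8 177.7   8. ] tri [0.4952 0.0579 0.1001] gap 0.0008 top [0.4951 0.0575 0.1   ] scene [0.4951 0.0583 0.1   ]
reset [307.8 242.9  24. ] [328.4 181.4  14. ] tri [ 0.4944 -0.02    0.091 ] gap 0.0004 top [ 0.4944 -0.0202  0.091 ] scene [ 0.4944 -0.0198  0.091 ]
stop [303.1 226.9  23. ] [332.2 187.9  18. ] tri [ 0.5367 -0.0105  0.0937] gap 0.0052 top [ 0.5373 -0.0079  0.092 ] scene [ 0.5341 -0.0127  0.092 ]
aux [332.1 227.1  45. ] [308.5 186.5  23. ] tri [ 0.5345 -0.0858  0.1024] gap 0.0007 top [ 0.5346 -0.0855  0.102 ] scene [ 0.5338 -0.0861  0.102 ]
panel edge [ 0.104 -0.371  0.   ] 0.385 yaw -0.273
panel edge [ 0.101 -0.373  0.   ] 0.386 yaw -0.265
stop-reset [0.0429 0.0123 0.001 ] 0.27937412209383883
0.2608953226866464
```

Positions agree between views: reset (0.494,-0.020,0.091), plunger (0.476,0.134,0.115), panel yaw about 0.265. I'll rise first because the handwheel is close, then traverse.

```bash
python3 -m creep '[0,0,-0.5,0, 0,0,-0.5,0, -0.3,-0.33,0,0, -0.6,-0.65,0,0, -0.6,-0.65,0,0, -0.6,-0.65,0,0, -0.6,-0.65,0,0, -0.6,-0.65,0,0, -0.6,-0.65,0,0, -0.6,-0.65,0,0, -0.6,-0.65,0,0, -0.6,-0.65,0,0, -0.6,-0.65,0,0, -0.6,-0.65,0,0, -0.6,-0.65,0,0, -0.6,-0.65,0,0, -0.6,-0.65,0,0, -0.6,-0.65,0,0, -0.6,-0.65,0,0, -0.6,-0.65,0,0]'
cat >> h.py <<'E'
def to(p):
    st=arm.state(); d=R.from_quat(st["tool_rot"]).inv().apply(np.array(p)-st["eef_pos"])/.04
    print("t",st["time_s"],"tcp",st["eef_pos"].round(4),"F",st["contact_force"].round(1),"rows to go",d.round(3),"grip",st["grip_width"])
E
python3 -c "
from h import *
to([.4944,-.0200,.12])"
```

```text
time_s: 1.97
eef_pos: [0.4491, 0.0616, 0.2716]
tool_rot: [0.122, 0.993, 0.0, 0.0]
contact_force: [1.4, 0.5, -0.2]
grip_width: 1.0
grip_force: 0.0
t 1.9667 tcp [0.4491 0.0616 0.2716] F [ 1.4  0.5 -0.2] rows to go [-1.59  -1.708  3.79 ] grip 1.0000375088710396
```

```bash
python3 -m creep '[-0.53,-0.57,0,0, -0.53,-0.57,0,0, -0.53,-0.57,0,0, 0,0,0.5,0, 0,0,0.6,0, 0,0,0.6,0, 0,0,0.6,0, 0,0,0.5,0, 0,0,0.2,0, 0,0,0,0, 0,0,0,0, 0,0,0,0]' 0 20
python3 - <<'E'
from h import *
to([.4944,-.0200,.091])
S=snap("scene"); T=snap("top")
a=cv2.resize(S["img"][110:220,260:400,::-1],None,fx=4,fy=4,interpolation=cv2.INTER_CUBIC)
b=cv2.resize(T["img"][170:300,210:370,::-1],None,fx=4,fy=4,interpolation=cv2.INTER_CUBIC)[:,130:-80]
b=b[:440] if b.shape[0]>440 else b
cv2.imwrite("pics/c2.png",cv2.hconcat([a[:, 330:] if 0 else a[:,:370],b[:,:430]]))
E
```

```text
time_s: 2.97
eef_pos: [0.4947, -0.0184, 0.1525]
tool_rot: [0.122, 0.993, 0.0, 0.001]
contact_force: [-0.2, 0.1, -0.5]
grip_width: -0.003
grip_force: 0.0
t 2.9667 tcp [ 0.4947 -0.0184  0.1525] F [-0.2  0.1 -0.5] rows to go [ 0.    -0.042  1.537] grip -0.0026537359180770002
```

View pics/c2.png

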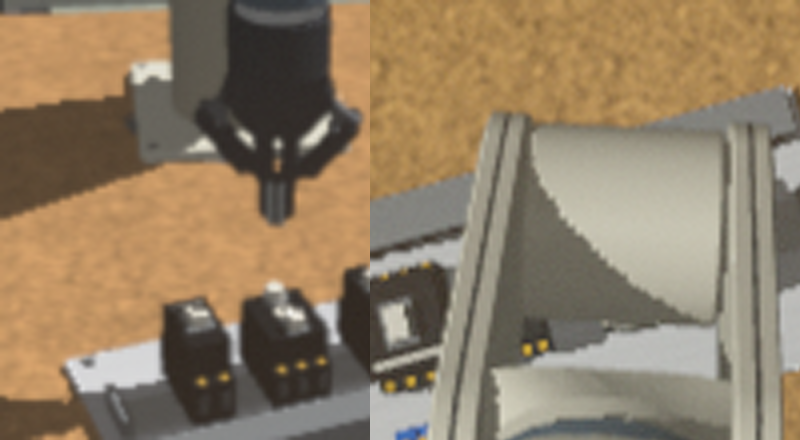

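The shut fingertips are above the round reset button in the scene view (tip about (275,220), button (275,287)). Next: descend to just above it, then press in small steps.

```bash
python3 -m creep '[0,-0.04,0.3,0, 0,0,0.5,0, 0,0,0.4,0, 0,0,0.15,0, 0,0,0.08,0, 0,0,0,0, 0,0,0.05,0, 0,0,0.05,0, 0,0,0,0]'
python3 -m creep '[0,0,0.03,0, 0,0,0.03,0, 0,0,0.02,0, 0,0,0,0]'
python3 -c "
from h import *
to([.4944,-.0200,.085])"
```

```text
time_s: 3.82
eef_pos: [0.4941, -0.0199, 0.0907]
tool_rot: [0.122, 0.993, 0.0, 0.001]
contact_force: [1.0, 0.6, 1.1]
grip_width: 0.001
grip_force: 0.2
time_s: 4.15
eef_pos: [0.494, -0.0199, 0.0871]
tool_rot: [0.122, 0.993, 0.0, 0.001]
contact_force: [2.3, 0.3, 2.6]
grip_width: 0.002
grip_force: 1.3
t 4.15 tcp [ 0.494  -0.0199  0.0871] F [2.3 0.3 2.6] rows to go [-0.01   0.001  0.053] grip 0.002226648589985169
```

Friction of about 3 N is felt, so the button is moving. Continuing to near full travel.

```bash
python3 -m creep '[0,0,0.03,0, 0,0,0.02,0, 0,0,0,0, 0,0,0,0]'
python3 -m creep '[0,0,0.015,0, 0,0,0.015,0, 0,0,0,0, 0,0,0,0]'
```

```text
time_s: 4.48
eef_pos: [0.4933, -0.0199, 0.0848]
tool_rot: [0.122, 0.993, -0.0, -0.0]
contact_force: [1.1, -0.7, 3.1]
grip_width: 0.002
grip_force: 1.2
time_s: 4.82
eef_pos: [0.4934, -0.0199, 0.084]
tool_rot: [0.122, 0.993, -0.0, -0.0]
contact_force: [-0.2, 0.3, 7.3]
grip_width: 0.0
grip_force: 3.5
```

Force jumps to 7 N at z=0.084, so the button has bottomed out. Now up, over to the contactor, and check the reset by camera.

```bash
python3 -m creep '[0,0,-0.15,0, 0,0,-0.5,0, 0,0,-0.6,0, 0,0,-0.4,0, 0.15,0.4,0,0, 0.27,0.72,0,0, 0.27,0.72,0,0, 0.27,0.72,0,0, 0.27,0.72,0,0, 0.12,0.35,0,0, 0,0,0,0, 0,0,0,0]'
python3 - <<'E'
from h import *
to([.4759,.1342,.115])
S=snap("scene")
cv2.imwrite("pics/c3.png",cv2.resize(S["img"][105:215,290:410,::-1],None,fx=5,fy=5,interpolation=cv2.INTER_CUBIC))
E
```

```text
time_s: 5.82
eef_pos: [0.4751, 0.1343, 0.1495]
tool_rot: [0.121, 0.993, -0.0, -0.001]
contact_force: [0.1, -0.8, 0.9]
grip_width: 0.003
grip_force: 0.0
t 5.8167 tcp [0.4751 0.1343 0.1495] F [ 0.1 -0.8  0.9] rows to go [-0.021  0.002  0.861] grip 0.0025693469896257
```

View pics/c3.png

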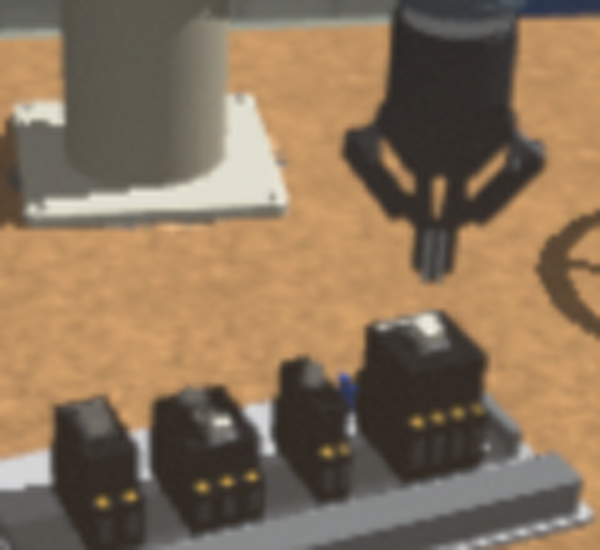

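The reset button now sits low at (190,398), the square one (215,425) is untouched, and the fingertips are over the plunger (430,325). Pressing the plunger.

```bash
python3 -m creep '[-0.02,0,0.25,0, 0,0,0.35,0, 0,0,0.15,0, 0,0,0.08,0, 0,0,0.05,0, 0,0,0.04,0, 0,0,0.04,0, 0,0,0.03,0, 0,0,0.03,0, 0,0,0,0, 0,0,0,0]'
```

```text
time_s: 6.78
eef_pos: [0.477, 0.1338, 0.1092]
tool_rot: [0.122, 0.993, 0.0, 0.0]
contact_force: [-1.4, -2.7, 4.0]
grip_width: -0.0
grip_force: 2.2
```

```bash
python3 -m creep '[0,0,0.03,0, 0,0,0.02,0, 0,0,0.01,0, 0,0,0,0]'
python3 -m creep '[0,0,0,0, 0,0,0,0, 0,0,0,0, 0,0,0,0, 0,0,0,0, 0,0,0,0, 0,0,0,0, 0,0,0,0, 0,0,0,0, 0,0,0,0, 0,0,0,0, 0,0,0,0]'
```

```text
time_s: 7.12
eef_pos: [0.477, 0.1339, 0.107]
tool_rot: [0.121, 0.993, 0.0, 0.0]
contact_force: [-1.5, -2.7, 7.1]
grip_width: 0.0
grip_force: 4.0
time_s: 8.12
eef_pos: [0.477, 0.1339, 0.107]
tool_rot: [0.121, 0.993, 0.0, 0.0]
contact_force: [-2.4, -3.6, 7.7]
grip_width: 0.002
grip_force: 4.0
```

Held fully in at z=0.107 for over a second. Withdrawing.

```bash
python3 -m creep '[0,0,-0.1,0, 0,0,-0.2,0, 0,0,-0.5,0, 0,0,-0.8,0, 0,0,-0.8,0, 0,0,-0.8,0, 0,0,-0.5,0, 0,0,0,0, 0,0,0,0, 0,0,0,0, 0,0,0,0]'
python3 - <<'E'
from h import *
to([.4759,.1342,.25])
S=snap("scene")
cv2.imwrite("pics/c4.png",cv2.resize(S["img"][105:215,290:410,::-1],None,fx=5,fy=5,interpolation=cv2.INTER_CUBIC))
E
```

```text
time_s: 9.03
eef_pos: [0.4758, 0.1337, 0.2532]
tool_rot: [0.122, 0.993, -0.0, -0.001]
contact_force: [0.1, -0.1, -0.9]
grip_width: 0.001
grip_force: 0.0
t 9.0333 tcp [0.4758 0.1337 0.2532] F [ 0.1 -0.1 -0.9] rows to go [0.001 0.012 0.08 ] grip 0.0013167255387439407
```

View pics/c4.png

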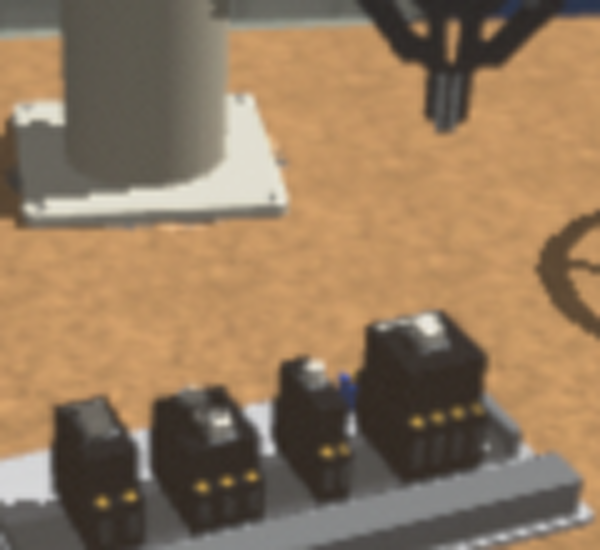

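The plunger is out again at (430,325), the reset is still down at (190,398), and the other modules look unchanged. The arm is clear, so I'm handing in.

```bash
python3 -c "
from rig import arm
print(arm.sign_off())"
```

```text
the job is handed in; nothing more can be done
None
```

The reset button was pressed in and stayed down, the contactor's plunger was held fully in for over a second and sprang back out, the arm withdrew clear of everything, and I handed the job in at about 9 s of the 38 s (no verdict was returned).

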